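# Load the test point and light the gauge

### The arm

A 6-joint arm with a two-finger parallel gripper is mounted at the origin on the work surface. World frame = base frame: x ahead of the robot, y to its left, z up, the work surface at z = 0. Lengths are in m, angles in rad, forces in N, time in s.
With the tool pointing down it reaches from about 0.25 to 0.775 m from the base axis. Payload 4 kg.
Tool frame: the origin (TCP) lies at the very end of the fingers, on their centre line; the grasp point (between the pads) lies 19 mm behind it; z points along the fingers, y is the line along which they close (so a half turn about z gives the same grasp; the last joint's range is limited). The gripper opens to 94 mm and grips with 3 to 60 N. Pads are 16 mm wide; open, the fingers measure 119 mm over their backs; the gripper's body (75 mm by 177 mm) begins 78 mm behind the grasp point.
Start: joints at [1.156, 0.087, 1.371, -0, 1.684, -0.103], TCP at [0.169, 0.523, 0.206] pointing down, gripper open.
Joint ranges: [-3.1, 3.1], [-0.76, 2.03], [0.27, 2.55], [-1.08, 4.22], [0.17, 2.65], [-2.57, 2.57]. Speed limits (rad/s): [2.79, 2.79, 3.14, 3.14, 3.14, 3.14].

### API

Orientations are given as a unit quaternion [w, x, y, z].
In Python, from plant import arm gives the robot as it stands.
- The arm moves only by the tool move_arm, never from a script. Its argument "steps" is one flat list of numbers, 6 for each row, row after row: the shift along the tool's x, y, z in units of 1000 mm (1.0 is 1000 mm), then the turn, a rotation vector about the tool's x, y, z in units of 180 degrees (1.0 is 180 degrees). A call has 1 to 12 rows; each row shifts and turns the commanded pose from where the row before left it, along the tool's axes as they then stand; what a row does not reach is not made up. A row lasts 1/8 s, in which the tool goes at most 62.5 mm and 10.7 degrees, less where a joint would pass 70% of its speed; a pose out of reach is approached as far as the arm can. A call with a number of a shift or a turn outside -1 to 1 is refused whole. A call with a gripper value outside its range is refused whole. "hand" is the gripper command: -1 is fully open, 1 is shut, values between are in proportion, set as the call begins (left out, the last holds). The fingers move at their own pace and stop on an object; "force" is the grip in N (left out, the last holds). Time passes only in rows, so rows that do not move let the fingers close. It gives the time, the measured TCP pose, the force, the opening and the grip force at its end, in the units of the state.
- arm.state(): the state, without advancing time (a new reading comes with each control period).
- arm.read_camera(name): name is "scene" or "side" or "wrist"; returns a dict with "color" (420x560x3 uint8, red, green, blue), "K" (3x3 intrinsics, pixels), "k1" (the pictures are not rectified: a ray, as slopes to the right and down, at radius r is drawn at 1 + k1 r^2 times it, then the intrinsics apply), "xyz" and "attitude" of the camera in the world; the wrist camera has in their place "mount" (4x4, takes a point from camera to tool coordinates, whose origin is the TCP and whose axes are the flange's). Camera axes: x right, y down, z forward; pixel columns grow to the right and rows downward; lengths in m; the calibration is good to about 2 mm. A picture is of the moment at which its call begins: read the wrist's pose just before it. There is no depth.
- arm.sign_off(): hands the job in; it is judged then, once.
The state is a dict: "time": time; "qpos": joint angles; "dq": joint speeds; "effort": joint torques, N m; "position": TCP position; "orientation": TCP orientation; "contact_force": force on the tool from outside, world axes, zero at the start; "torque": the same for the moment, N m; "gripper_width": finger opening in m; "gripper_force": force on a finger pad.
Only numpy, scipy, OpenCV 4.12 (cv2) and the standard library are available. Lean on these libraries where they do the work, as an engineer would, in place of code of your own. Each camera call takes 0.05 s, during which the arm holds its last target. There are 200 camera calls.

### The job

Set up the next test point on the dead-weight tester: take any two of the three steel ring weights from the weight board and lower them, without dropping them, over the spindle of the piston carrier so that they lie flat on its plate one upon the other, leaving the third steel weight and the brass one on the board. Then draw the lit torch up out of its dock, tilt it, and finish still holding it in the air so that it shines squarely onto the middle of the sloping gauge dial from 10 to 20 cm away, for the dial to be read: do not put it down or let go. Keep torch and robot off the gauge and leave everything else on the bench where it is.

Things in the scene. Friction and masses are not known exactly. Their poses are not given: they have to be found in the camera images.
- steel1: One of three identical bright steel ring weights: 52 mm across, 22 mm thick, a 20 mm hole through the middle, 0.31 kg. Origin at the centre of the underside; z is the ring's axis, up. At the start it lies flat on the black weight board, in any of its four places, 80 mm from the middle of its neighbours.
- steel2: One of three identical bright steel ring weights: 52 mm across, 22 mm thick, a 20 mm hole through the middle, 0.31 kg. Origin at the centre of the underside; z is the ring's axis, up. At the start it lies flat on the black weight board, in any of its four places, 80 mm from the middle of its neighbours.
- steel3: One of three identical bright steel ring weights: 52 mm across, 22 mm thick, a 20 mm hole through the middle, 0.31 kg. Origin at the centre of the underside; z is the ring's axis, up. At the start it lies flat on the black weight board, in any of its four places, 80 mm from the middle of its neighbours.
- brass: A smaller brass ring weight, 42 mm across, 16 mm thick, hole 20 mm, 0.15 kg, on the same board. Not wanted: leave it. Origin at the centre of the underside.
- board: Black weight board, fixed, 165 x 165 x 12 mm, origin at the centre of its underside on the bench, sides along its x and y. Four aluminium locating studs, 12 mm in diameter and 8 mm tall, stand on its top face at x, y = +-40 mm; each weight lies over one. The board may be on the robot's left or right, the dock then on the other side.
- tester: Dead-weight pressure tester, fixed: grey base 220 x 340 mm, its top 34 mm above the bench; origin under the middle of the base; its -x side faces the robot. Piston column at x 0, y +100 mm (see seat), gauge at y -100 mm (see dial), in the middle a screw pump whose four-spoke hand capstan sticks out to x -170 mm, up to 110 mm high.
- seat (a point): Centre of the top face of the piston carrier's plate (aluminium, 66 mm across), 125 mm above the bench, on the axis of the spindle, z up. The spindle, 12 mm in diameter with a tapered tip, stands 65 mm above this point. Two weights stacked there reach 44 mm up it. Does not move.
- dial (a point): Centre of the face of the pressure gauge: white dial with black marks and pointer in a round steel case 98 mm across and 34 mm deep, about 146 mm above the bench. z points straight out of the face: it slopes 40 degrees from vertical towards the tester's -x side (towards the robot). Does not move.
- gauge: The gauge's round case, described under dial. Origin at the centre of its back, 35 mm behind dial. Does not move.
- dock: Black charging dock, fixed: foot 85 x 75 x 8 mm carrying an upright round cup, 52 mm across outside, 38 to 42 mm bore, its floor 12 mm and its rim 53 mm above the bench. Origin at the centre of the underside.
- torch: Hand torch, already lit, 150 mm long, 0.1 to 0.17 kg, standing lens down and loose in the dock's cup: it can lean a degree or two. Origin at the centre of the lens face; z runs along the torch from lens to tail (up at the start), so it shines along -z. Yellow head 32 mm across from 0 to 30 mm, tapering to the black round body, 24 mm across from 40 to 142 mm, with a 14 mm orange tail button up to 150 mm.
- lens (a point): Centre of the torch's lens face, with the torch's axes (same point as the torch's origin): the torch shines along -z.
- water: Plastic water bottle, orange label, 64 mm across, 190 mm tall. Leave alone.
- spanner: Open spanner lying on the bench beyond the left end of the tester, 150 mm long. Leave alone.
- adaptor: Brass thread adaptor standing on the bench, 30 mm across, 48 mm tall. Leave alone.
- sparegauge: Small spare gauge lying face up, 62 mm across, 27 mm thick. Leave alone.
Not all that is in view belongs to the job. Several things have the shape of the dock; the one meant has the colours described above.

How it is judged:
On the way, in this order (a step that is already met when the one before it is completed fails the run):
1. exactly two steel weights lie flat on the carrier plate over the spindle, let go, the third still in its place (((horizontal distance between each of steel1, steel2 and seat below 0.007 m and z of steel1 in the frame of seat between -0.005 and 0.028 m and angle between each of steel1, steel2's own z axis and vertical below 0.12 rad and z of steel2 in the frame of seat between -0.005 and 0.028 m and distance of steel3 from where it was at the start of the episode below 0.02 m and contact force between each of steel1, steel2 and the fingers below 0.1 N) or (horizontal distance between each of steel1, steel3 and seat below 0.007 m and z of steel1 in the frame of seat between -0.005 and 0.028 m and angle between each of steel1, steel3's own z axis and vertical below 0.12 rad and z of steel3 in the frame of seat between -0.005 and 0.028 m and distance of steel2 from where it was at the start of the episode below 0.02 m and contact force between each of steel1, steel3 and the fingers below 0.1 N) or (horizontal distance between each of steel2, steel3 and seat below 0.007 m and z of steel2 in the frame of seat between -0.005 and 0.028 m and angle between each of steel2, steel3's own z axis and vertical below 0.12 rad and z of steel3 in the frame of seat between -0.005 and 0.028 m and distance of steel1 from where it was at the start of the episode below 0.02 m and contact force between each of steel2, steel3 and the fingers below 0.1 N))), for 0.2 s.
2. the torch is drawn clear out of the dock and held in the fingers (height (world z) of lens above 0.08 m and contact force between torch and the fingers above 1 N and contact force between torch and dock below 0.1 N), for 0.2 s.
At the end, for the whole second after the job is handed in: Two steel weights lie flat on the carrier, within 7 mm of its axis, let go; third steel and brass within 20 mm of their start. Torch still, gripped, touching nothing else, lens 150 mm up or more and 70 to 240 mm from the dial, beam within 35 mm each way of its centre and 0.5 rad of square to it (((horizontal distance between each of steel1, steel2 and seat below 0.007 m and z of steel1 in the frame of seat between -0.005 and 0.028 m and angle between each of steel1, steel2's own z axis and vertical below 0.12 rad and z of steel2 in the frame of seat between -0.005 and 0.028 m and distance of steel3 from where it was at the start of the episode below 0.02 m and contact force between each of steel1, steel2 and the fingers below 0.1 N) or (horizontal distance between each of steel1, steel3 and seat below 0.007 m and z of steel1 in the frame of seat between -0.005 and 0.028 m and angle between each of steel1, steel3's own z axis and vertical below 0.12 rad and z of steel3 in the frame of seat between -0.005 and 0.028 m and distance of steel2 from where it was at the start of the episode below 0.02 m and contact force between each of steel1, steel3 and the fingers below 0.1 N) or (horizontal distance between each of steel2, steel3 and seat below 0.007 m and z of steel2 in the frame of seat between -0.005 and 0.028 m and angle between each of steel2, steel3's own z axis and vertical below 0.12 rad and z of steel3 in the frame of seat between -0.005 and 0.028 m and distance of steel1 from where it was at the start of the episode below 0.02 m and contact force between each of steel2, steel3 and the fingers below 0.1 N)) and x of dial in the frame of lens between -0.035 and 0.035 m and y of dial in the frame of lens between -0.035 and 0.035 m and z of dial in the frame of lens between -0.24 and -0.07 m and angle between the z axis of torch and the z axis of dial, either way round below 0.5 rad and distance of brass from where it was at the start of the episode below 0.02 m and height (world z) of lens above 0.15 m and linear speed of torch below 0.03 m/s and contact force between torch and the fingers above 1 N and contact force between torch and dock below 0.1 N and contact force between torch and tester below 0.1 N); the arm keeps its last pose, push and grip.
It fails at once if a bystander (brass weight, bottle, spanner, adaptor, spare gauge) is shifted by 30 mm or knocked over (distance of any of brass, water, spanner, adaptor, sparegauge from where it was at the start of the episode above 0.03 m or angle between any of brass, water, spanner, adaptor, sparegauge's own z axis and vertical above 0.5 rad).
It fails at once if a weight drops onto the carrier: over 0.45 m/s on the spindle ((horizontal distance between steel1 and seat below 0.01 m and z of steel1 in the frame of seat below 0.07 m and linear speed of steel1 above 0.45 m/s) or (horizontal distance between steel2 and seat below 0.01 m and z of steel2 in the frame of seat below 0.07 m and linear speed of steel2 above 0.45 m/s) or (horizontal distance between steel3 and seat below 0.01 m and z of steel3 in the frame of seat below 0.07 m and linear speed of steel3 above 0.45 m/s)).
It fails at once if the gauge is touched (contact force between gauge and anything else above 2 N).
It also fails if it takes over 67 s, if anything falls off the work surface, if the arm or the gripper's body presses on something with over 40 N, if the wrist force passes 120 N, or if a joint passes its speed limit or range.

## Working session

There is one attempt and no reset: what is moved stays moved. The work goes in short steps, Python scripts to look and compute and a tool call to move; the robot and the scene stay as the last step left them, time stands still between calls to the robot, and variables do not carry over. Pictures are saved under pics/ and viewed, at most 10 in all, crops included, and the job is handed in when it is done.

Besides the shell and the picture viewer there is one more tool, called after "Call:" as a command line: name --argument value ..., lists and objects as JSON in quotes. move_arm: Moves the arm, as the interface text tells. Shifts and turns lie within -1 to 1; 1 stands for 1000 mm of shift or 180 degrees of turn. Its arguments: {"type":"object","properties":{"steps":{"type":"array"},"hand":{"type":"number"},"force":{"type":"number"}},"required":["steps"]}

```bash
mkdir -p pics; ls
cat > h.py <<'E'
import numpy as np, cv2
from scipy.spatial.transform import Rotation as R
from plant import arm
def q2R(q): return R.from_quat([q[1],q[2],q[3],q[0]]).as_matrix()
def att(a):
    a=np.array(a,float)
    return a if a.shape==(3,3) else q2R(a)
def shot(name,fn=None):
    s=arm.state(); c=arm.read_camera(name)
    if name=="wrist":
        T=np.eye(4);T[:3,:3]=q2R(s["orientation"]);T[:3,3]=s["position"]
        T=T@np.array(c["mount"]); Rc,p=T[:3,:3],T[:3,3]
    else: Rc,p=att(c["attitude"]),np.array(c["xyz"])
    cam=dict(K=np.array(c["K"]),k1=c["k1"],R=Rc,p=p,img=c["color"])
    if fn: cv2.imwrite("pics/"+fn,c["color"][:,:,::-1]); np.savez("pics/"+fn[:-4]+".npz",**cam)
    return cam
def load(n): return dict(np.load("pics/"+n+".npz"))
def proj(cam,P):
    q=(np.atleast_2d(P)-cam["p"])@cam["R"]; s=q[:,:2]/q[:,2:]
    s=s*(1+cam["k1"]*(s**2).sum(1,keepdims=True)); K=cam["K"]
    return s@K[:2,:2].T+K[:2,2]
def ray(cam,uv):
    K=cam["K"]; d=np.linalg.solve(K[:2,:2],np.array(uv,float)-K[:2,2]); s=d.copy()
    for _ in range(20): s=d/(1+cam["k1"]*(s@s))
    return cam["R"]@np.array([s[0],s[1],1])
def onz(cam,uv,z):
    d=ray(cam,uv); return cam["p"]+d*(z-cam["p"][2])/d[2]
E
python3 - <<'E'
from h import *
for n in("scene","side","wrist"):
    c=shot(n,n+"0.png"); print(n,c["p"],c["R"].round(2).tolist(),c["K"].tolist(),c["k1"])
a=[cv2.imread(f"pics/{n}0.png") for n in("scene","side")]
print(arm.state())
E
```

```text
pics
scene [1.341717   0.133117   0.72246574] [[-0.1, 0.61, -0.78], [0.99, 0.06, -0.09], [-0.01, -0.79, -0.62]] [[413.4014388688456, 0.0, 272.34139245519816], [0.0, 413.4014388688456, 204.6774011887169], [0.0, 0.0, 1.0]] -0.07526202352130384
side [ 0.05967818 -0.68442629  0.70458458] [[0.83, -0.3, 0.47], [-0.56, -0.47, 0.68], [0.02, -0.83, -0.56]] [[422.4998488505742, 0.0, 282.3379616301084], [0.0, 422.4998488505742, 215.01168100741444], [0.0, 0.0, 1.0]] -0.05384024460403956
wrist [0.10627039 0.54299688 0.38567212] [[0.31, 0.93, 0.22], [0.95, -0.3, -0.07], [-0.0, 0.23, -0.97]] [[295.4573894919001, 0.0, 277.10667862466914], [0.0, 295.4573894919001, 204.16361507215765], [0.0, 0.0, 1.0]] -0.031476268347051514
{'time': 0.15, 'qpos': array([ 1.15590451e+00,  8.78238113e-02,  1.37189058e+00,  1.47848436e-05,
        1.68358830e+00, -1.03074718e-01]), 'dq': array([ 0.00017366, -0.00286479, -0.00441955, -0.00121854,  0.00077952,
        0.00141366]), 'effort': array([ 1.44517631e-03, -3.40642440e+01, -3.02793467e+01,  7.18164956e-02,
        3.04916210e-02, -1.22008914e-04]), 'position': array([0.16855301, 0.5231031 , 0.20456034]), 'orientation': array([-2.26068469e-04,  1.55276820e-01,  9.87870628e-01, -8.24618855e-04]), 'contact_force': array([-0.24304536,  0.48512742, -0.25052151]), 'torque': array([ 0.02367609, -0.00400809, -0.0182616 ]), 'gripper_force': 0.0, 'gripper_width': 0.09394929443051245}
```

View pics/scene0.png

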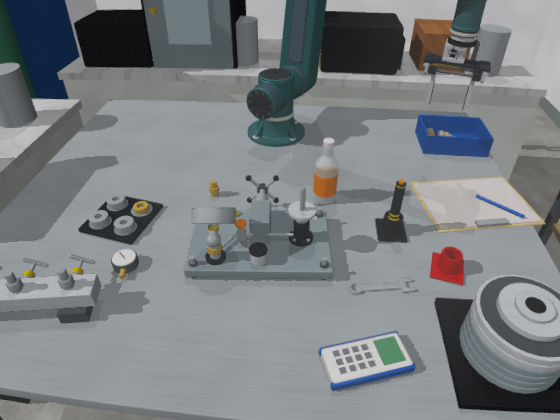

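View pics/side0.png

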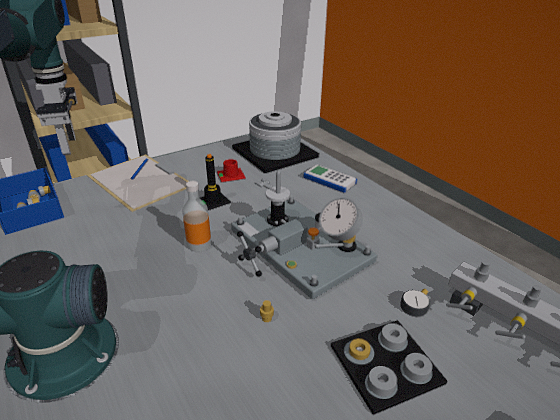

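Scene view (from the far side): weights at (100,218), (118,203), (124,225) are steel and the one at (141,208) is brass, on the black board on the robot's right. The black dock is at (391,230) with the torch at (398,200), and the red cup at (450,262) is a decoy. The spindle is at (303,190–210). Side view: gauge dial at (340,218), brass at (359,349), dock at (215,198). Next, one close montage.

Run:
```python
import cv2,numpy as np
a=cv2.imread("pics/scene0.png");b=cv2.imread("pics/side0.png")
def cr(i,x,y,s):
    w,h=int(400/s),int(300/s); return cv2.resize(i[y:y+h,x:x+w],(400,300),interpolation=cv2.INTER_CUBIC)
m=np.vstack([np.hstack([cr(a,77,180,4),cr(b,325,310,3.2)]),np.hstack([cr(a,285,170,3.2),cr(b,190,145,2)])])
cv2.imwrite("pics/m0.png",m)
```

```text
(no output)
```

View pics/m0.png

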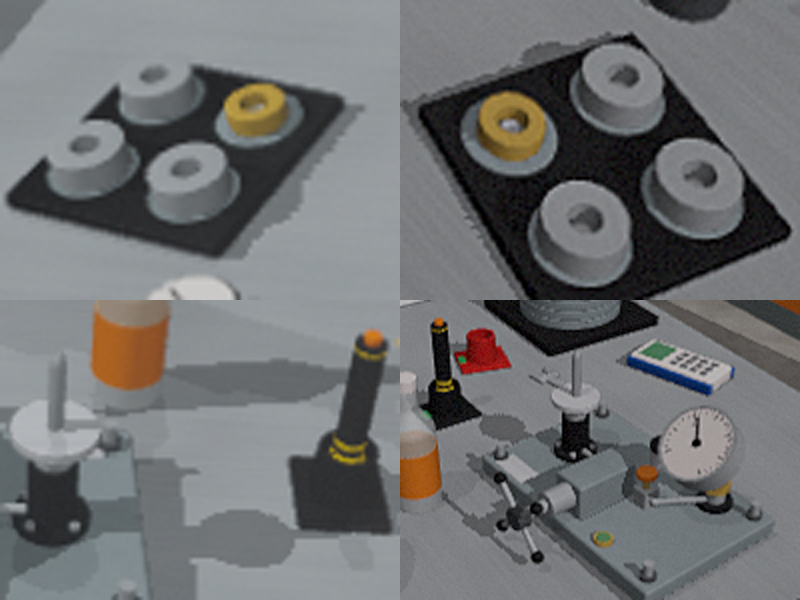

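Run:
```python
from h import *
a=load("scene0");b=load("side0")
def tri(ua,ub):
    A=np.zeros((3,3));v=np.zeros(3);ds=[]
    for c,u in((a,ua),(b,ub)):
        d=ray(c,u);d/=np.linalg.norm(d);M=np.eye(3)-np.outer(d,d);A+=M;v+=M@c["p"]
    return np.linalg.solve(A,v)
for n,ua,ub,z in [("tl",(115.8,198.5),(383,377.8),.034),("l",(98.8,216),(417.8,363.8),.034),("bot",(124,220.8),(395,332.8),.034),("brass",(141.5,206.3),(360.3,348.8),.028),
 ("tip",(303.4,187.2),(278,170.5),.19),("plate",(302.2,210.6),(278,196),.125),("tail",(401.9,180.9),(209.5,155.5),.162)]:
    print(n,tri(ua,ub).round(4),onz(a,ua,z)[:2].round(4),onz(b,ub,z)[:2].round(4))
print("dial",onz(b,(338.5,216.5),.146))
```

```text
tl [ 0.4804 -0.4047  0.0313] [ 0.4825 -0.4006] [ 0.48   -0.4079]
l [ 0.5581 -0.4201  0.0307] [ 0.561  -0.4158] [ 0.5568 -0.423 ]
bot [ 0.5743 -0.3428  0.0335] [ 0.5732 -0.3399] [ 0.5755 -0.3457]
brass [ 0.4962 -0.3263  0.021 ] [ 0.5024 -0.3191] [ 0.4933 -0.3331]
tip [0.5959 0.1205 0.1877] [0.5979 0.1212] [0.5934 0.1155]
plate [0.5923 0.118  0.1154] [0.5996 0.1211] [0.5834 0.099 ]
tail [0.5094 0.3523 0.1585] [0.5104 0.3534] [0.5057 0.3401]
dial [ 0.6342261  -0.08230566  0.146     ]
```

Call:
move_arm --steps '[0,0,-0.014,0,0,0.053,0,0,-0.014,0,0,0.053,0,0,-0.014,0,0,0.053,0,0,-0.014,0,0,0.053,-0.059,-0.0092,0,0,0,0,-0.059,-0.0092,0,0,0,0,-0.059,-0.0092,0,0,0,0,-0.059,-0.0092,0,0,0,0,-0.059,-0.0092,0,0,0,0,-0.059,-0.0092,0,0,0,0,-0.059,-0.0092,0,0,0,0,-0.059,-0.0092,0,0,0,0]' --hand -0.7 --force 30

```text
time: 1.65
position: [0.3718, 0.0891, 0.2614]
orientation: [0.0, 0.47, 0.883, 0.0]
contact_force: [1.2, 0.1, -0.0]
gripper_width: 0.0799
gripper_force: 0.0
```

Call:
move_arm --steps '[-0.059,-0.0092,0,0,0,0,-0.059,-0.0092,0,0,0,0,-0.059,-0.0092,0,0,0,0,-0.059,-0.0092,0,0,0,0,-0.059,-0.0092,0,0,0,0,-0.059,-0.0092,0,0,0,0,-0.059,-0.0092,0.01,0,0,0,-0.059,-0.0092,0.02,0,0,0,0,0,0.02,0,0,0,0,0,0,0,0,0,0,0,0,0,0,0]'

```text
time: 3.02
position: [0.5742, -0.3408, 0.213]
orientation: [0.001, 0.469, 0.883, -0.0]
contact_force: [0.2, 0.4, 0.6]
gripper_width: 0.08
gripper_force: 0.0
```

```bash
cat >> h.py <<'E'
def todo(P):
    s=arm.state(); return (q2R(s["orientation"]).T@(np.array(P)-s["position"])).round(4)
E
python3 - <<'E'
from h import *
s=arm.state();print(s["time"],s["position"],q2R(s["orientation"]).round(4).tolist(),s["gripper_width"],s["contact_force"])
c=shot("wrist","w1.png");im=c["img"]
P=np.array([[.4804,-.4047,.034],[.5581,-.4201,.034],[.5743,-.3428,.034],[.4962,-.3263,.028]])
print(proj(c,P).round(1))
E
```

```text
3.025 [ 0.57423042 -0.34081301  0.21296679] [[-0.5593, 0.8289, 0.0014], [0.8289, 0.5593, -0.0008], [-0.0014, 0.0007, -1.0]] 0.07997690340940809 [0.20979808 0.36322672 0.64986945]
[[185.9 189.1]
 [232.3 232.3]
 [276.4 190. ]
 [230.8 142.7]]
```

View pics/w1.png

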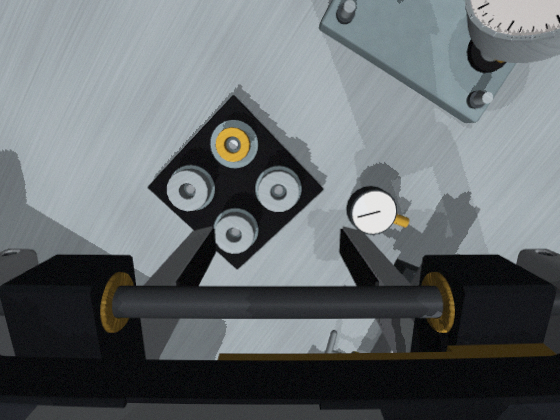

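Wrist view: bot weight at (278,190), l at (235,233), tl at (188,189), brass at (233,144). That agrees with the triangulation to about 2 px. Descending on bot.

Call:
move_arm --steps '[-0.002,0,0.04,0,0,0,0,0,0.05,0,0,0,0,0,0.04,0,0,0,0,0,0.03,0,0,0,0,0,0.01,0,0,0,0,0,0,0,0,0,0,0,0,0,0,0]'

```text
time: 3.95
position: [0.5765, -0.3436, 0.0444]
orientation: [0.002, 0.47, 0.883, -0.0]
contact_force: [-0.2, -1.2, 1.0]
gripper_width: 0.0798
gripper_force: 0.0
```

Run:
```python
from h import *
print(todo([.5755,-.3425,.0155]),arm.state()["position"])
c=shot("wrist","w2.png")
cv2.imwrite("pics/w2c.png",cv2.resize(c["img"][130:350,130:430,::-1],(800,587)))
print(proj(c,[[.5755,-.3425,.034]]))
```

```text
[ 0.0016 -0.0003  0.0289] [ 0.57647713 -0.34358581  0.04443297]
[[276.99718347 230.91912815]]
```

View pics/w2c.png

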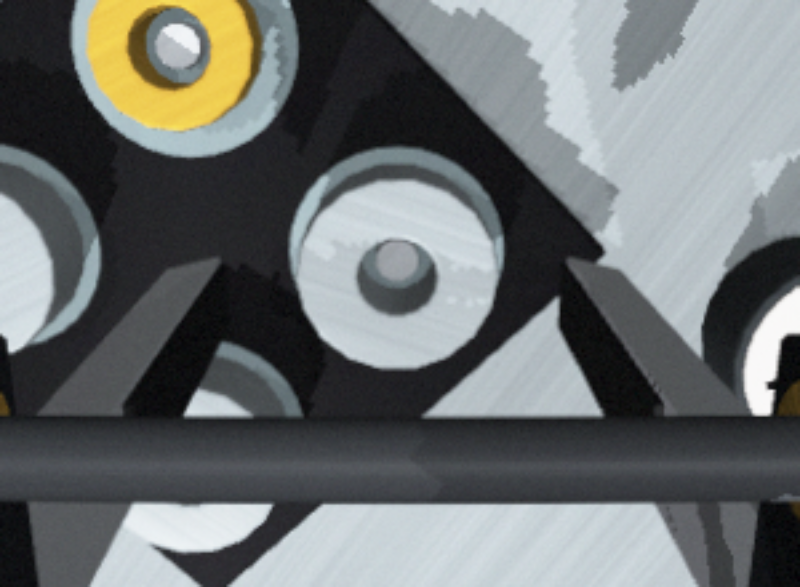

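Close view: weight centred at full-image pixel (279.6, 233.1), between the fingers to within about 1.5 mm. Descend and grip, then lift.

Call:
move_arm --steps '[0,0.001,0.015,0,0,0,0,0,0.01,0,0,0,0,0,0.004,0,0,0,0,0,0,0,0,0]'

```text
time: 4.5
position: [0.5755, -0.342, 0.0124]
orientation: [-0.001, 0.47, 0.883, 0.0]
contact_force: [-1.7, 1.4, 1.9]
gripper_width: 0.08
gripper_force: 1.1
```

Call:
move_arm --steps '[0,0,0,0,0,0,0,0,0,0,0,0,0,0,0,0,0,0,0,0,0,0,0,0,0,0,0,0,0,0]' --hand 1 --force 40

```text
time: 5.12
position: [0.5761, -0.3422, 0.0124]
orientation: [0.0, 0.47, 0.883, 0.0]
contact_force: [1.6, 0.1, -0.4]
gripper_width: 0.052
gripper_force: 40.0
```

Run:
```python
from h import *
s=arm.state();print(s)
print(todo([.5955,.120,.23]))
```

```text
{'time': 5.125, 'qpos': array([-6.20749440e-01,  4.51638413e-01,  1.30977917e+00,  2.34057982e-04,
        1.38014499e+00, -1.21384364e+00]), 'dq': array([ 0.00050214, -0.0006928 ,  0.00230331, -0.0007223 ,  0.00017104,
        0.0008168 ]), 'effort': array([-2.53499066e-01, -4.69892907e+01, -2.78578430e+01, -1.07072513e-01,
        3.23177828e-01,  1.16796390e-02]), 'position': array([ 0.57605465, -0.34222284,  0.01237267]), 'orientation': array([3.00210437e-05, 4.69631409e-01, 8.82862575e-01, 1.11932870e-04]), 'contact_force': array([ 1.58931306,  0.06284698, -0.41267525]), 'torque': array([-0.08978671, -0.09250687, -0.0073369 ]), 'gripper_force': 40.03245397936553, 'gripper_width': 0.05199481643482611}
[ 0.3724  0.2745 -0.2175]
```

Call:
move_arm --steps '[0,0,-0.04,0,0,0,0,0,-0.058,0,0,0,0,0,-0.058,0,0,0,0.03,0.022,-0.045,0,0,0,0.046,0.034,-0.0165,0,0,0,0.046,0.034,0,0,0,0,0.046,0.034,0,0,0,0,0.046,0.034,0,0,0,0,0.046,0.034,0,0,0,0,0.046,0.034,0,0,0,0,0.046,0.034,0,0,0,0,0.02,0.0145,0,0,0,0]'

```text
time: 6.62
position: [0.5946, 0.1228, 0.2286]
orientation: [-0.001, 0.468, 0.884, -0.001]
contact_force: [0.4, 0.1, -3.0]
gripper_width: 0.0514
gripper_force: 40.0
```

Call:
move_arm --steps '[0,0,0,0,0,0,0,0,0,0,0,0,0,0,0,0,0,0]'

```text
time: 7.0
position: [0.5957, 0.1182, 0.2298]
orientation: [-0.0, 0.47, 0.882, -0.0]
contact_force: [0.4, 0.1, -3.2]
gripper_width: 0.052
gripper_force: 40.0
```

Run:
```python
from h import *
s=arm.state();print(s["position"],q2R(s["orientation"]).round(3).tolist(),s["gripper_width"],s["contact_force"],todo([.5955,.120,.23]))
c=shot("wrist","w3.png");a=shot("scene","s3.png");b=shot("side","d3.png")
cr=lambda i,x,y,w:cv2.resize(i["img"][y:y+w*3//4,x:x+w,::-1],(400,300),interpolation=cv2.INTER_CUBIC)
m=np.vstack([np.hstack([cr(c,177,140,200),cr(c,80,0,400)]),np.hstack([cr(a,255,140,100),cr(b,230,120,100)])])
cv2.imwrite("pics/m3.png",m)
for P in([.5955,.12,.19],s["position"]): print([proj(k,[P]).round(1) for k in(c,a,b)])
```

```text
[0.59568657 0.11823473 0.22980699] [[-0.557, 0.83, -0.001], [0.83, 0.557, -0.0], [0.0, -0.001, -1.0]] 0.05203177797798893 [ 0.36708806  0.0662582  -3.20997712] [ 0.0016  0.0008 -0.0002]
[array([[278.4, 218.9]]), array([[302.9, 186.5]]), array([[277.7, 169.6]])]
[array([[277.3, 238.2]]), array([[302.8, 171.5]]), array([[278.3, 155.9]])]
```

View pics/m3.png

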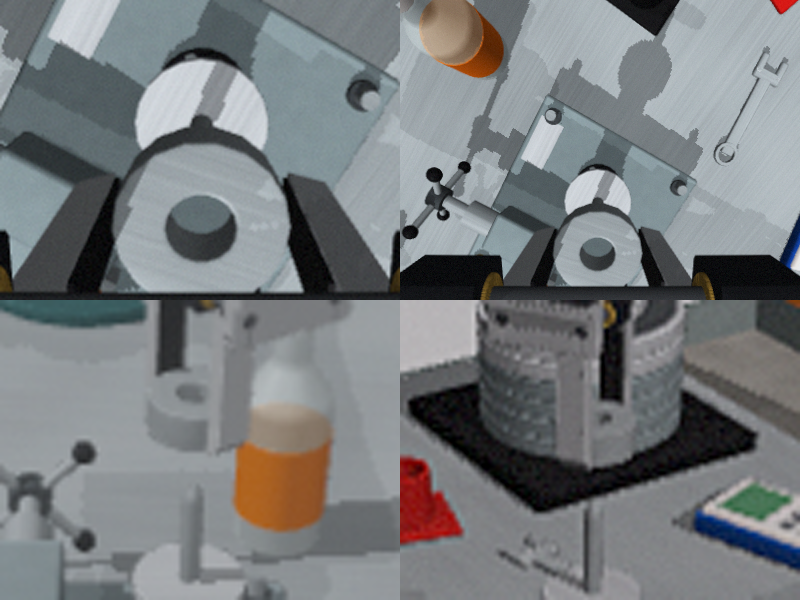

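Run:
```python
from h import *
from scipy.optimize import least_squares
c=load("w3");a=load("s3");b=load("d3")
p=np.array([.59569,.11823,.22981])
def f(z0):
  return lambda x: x
# ring hole at top
top=p+[0,0,.0225]
print("ring pred",proj(c,top),proj(a,top),"obs (277.5,254.2) (303.2,162.5)")
print("ring xy: ",onz(c,(277.5,254.2),top[2]),onz(a,(303.2,162.5),top[2]))
print("plate wrist",onz(c,(278,200.5),.125)," tip scene",onz(a,(302.75,186.75),.19),"side spindle",onz(b,(278.5,195),.127))
```

```text
ring pred [[277.27033937 251.5887886 ]] [[303.21156583 162.61447562]] obs (277.5,254.2) (303.2,162.5)
ring xy:  [0.59669469 0.11696996 0.25231   ] [0.59523949 0.11818557 0.25231   ]
plate wrist [0.59515912 0.11999954 0.125     ]  tip scene [0.59636208 0.11965657 0.19      ] side spindle [0.58545049 0.09974268 0.127     ]
```

Call:
move_arm --steps '[0.0018,0.0008,0.0,0,0,0,0,0,0.025,0,0,0,0,0,0.015,0,0,0,0,0,0.015,0,0,0,0,0,0.01,0,0,0,0,0,0,0,0,0,0,0,0,0,0,0]'

```text
time: 8.02
position: [0.5958, 0.1216, 0.1659]
orientation: [0.001, 0.47, 0.883, 0.0]
contact_force: [-0.2, -0.6, -3.6]
gripper_width: 0.0516
gripper_force: 40.0
```

Run:
```python
from h import *
s=arm.state();print(s["position"],s["contact_force"],s["torque"])
c=shot("wrist","w4.png");a=shot("scene","s4.png");b=shot("side","d4.png")
cr=lambda i,x,y,w:cv2.resize(i["img"][y:y+w*3//4,x:x+w,::-1],(400,300),interpolation=cv2.INTER_CUBIC)
m=np.vstack([np.hstack([cr(c,217,190,120),cr(c,80,0,400)]),np.hstack([cr(a,265,150,80),cr(b,230,130,100)])])
cv2.imwrite("pics/m4.png",m)
```

```text
[0.59579097 0.12159538 0.16591913] [-0.24844828 -0.59564645 -3.61862912] [-0.02532749  0.01797622 -0.01634736]
```

View pics/m4.png

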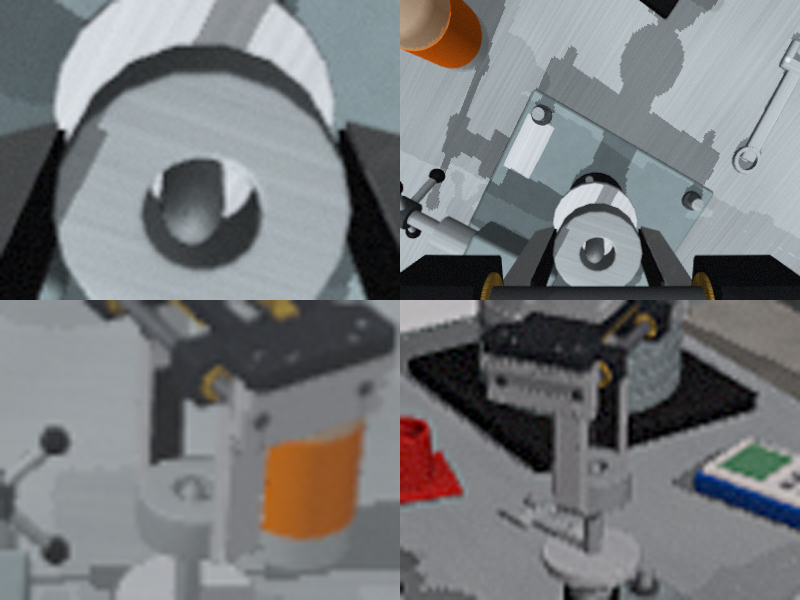

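Wrist view: the spindle tip shows inside the hole, about 1.7 mm to the left. Correct and lower.

Call:
move_arm --steps '[-0.001,-0.0015,0,0,0,0,0,0,0.012,0,0,0,0,0,0.012,0,0,0,0,0,0.008,0,0,0,0,0,0.004,0,0,0,0,0,0,0,0,0,0,0,0,0,0,0]'

```text
time: 9.05
position: [0.595, 0.1199, 0.1296]
orientation: [0.0, 0.47, 0.883, 0.0]
contact_force: [1.2, 0.1, -2.2]
gripper_width: 0.0517
gripper_force: 40.0
```

Call:
move_arm --steps '[0,0,0.002,0,0,0,0,0,0.0,0,0,0,0,0,0,0,0,0]'

```text
time: 9.43
position: [0.5947, 0.1199, 0.1272]
orientation: [0.0, 0.47, 0.883, 0.0]
contact_force: [-0.2, -0.2, -3.2]
gripper_width: 0.0517
gripper_force: 40.0
```

Call:
move_arm --steps '[0,0,0.0015,0,0,0,0,0,0.0,0,0,0,0,0,0,0,0,0]'

```text
time: 9.8
position: [0.5947, 0.1199, 0.1256]
orientation: [-0.0, 0.47, 0.883, 0.0]
contact_force: [-0.1, 0.4, -3.3]
gripper_width: 0.0519
gripper_force: 40.0
```

Call:
move_arm --steps '[0,0,0,0,0,0,0,0,0,0,0,0,0,0,0,0,0,0,0,0,-0.015,0,0,0,0,0,-0.04,0,0,0,0,0,-0.055,0,0,0]' --hand -0.4

```text
time: 10.55
position: [0.5939, 0.1198, 0.2362]
orientation: [-0.001, 0.47, 0.883, -0.001]
contact_force: [0.4, -0.1, 1.1]
gripper_width: 0.0653
gripper_force: 0.0
```

Call:
move_arm --steps '[-0.0476,-0.0367,0,0,0,0,-0.0476,-0.0367,0,0,0,0,-0.0476,-0.0367,0,0,0,0,-0.0476,-0.0367,0,0,0,0,-0.0476,-0.0367,0,0,0,0,-0.0476,-0.0367,0,0,0,0,-0.0476,-0.0367,0,0,0,0,-0.0476,-0.0367,0,0,0,0,-0.0476,-0.0367,0.045,0,0,0,0,0,0.055,0,0,0,0,0,0.055,0,0,0,0,0,0.02,0,0,0]' --hand -0.7

```text
time: 12.05
position: [0.5591, -0.4087, 0.0643]
orientation: [-0.003, 0.47, 0.883, 0.001]
contact_force: [-0.0, -0.8, 0.2]
gripper_width: 0.0797
gripper_force: 0.0
```

Call:
move_arm --steps '[0,0,0,0,0,0,0,0,0,0,0,0]'

```text
time: 12.3
position: [0.5626, -0.4111, 0.072]
orientation: [0.003, 0.469, 0.883, -0.001]
contact_force: [0.2, -0.7, 0.2]
gripper_width: 0.08
gripper_force: 0.0
```

Run:
```python
from h import *
print(todo([.5599,-.4195,.0135]),arm.state()["position"])
c=shot("wrist","w5.png");a=shot("scene","s5.png")
m=np.hstack([cv2.resize(c["img"][130:350,130:430,::-1],(533,400)),cv2.resize(a["img"][160:260,270:336,::-1],(264,400))])
cv2.imwrite("pics/m5.png",m)
print(proj(c,[[.5599,-.4195,.034]]))
```

```text
[-0.0051 -0.007   0.0586] [ 0.56258366 -0.41107017  0.07204334]
[[268.33080904 227.92572712]]
```

View pics/m5.png

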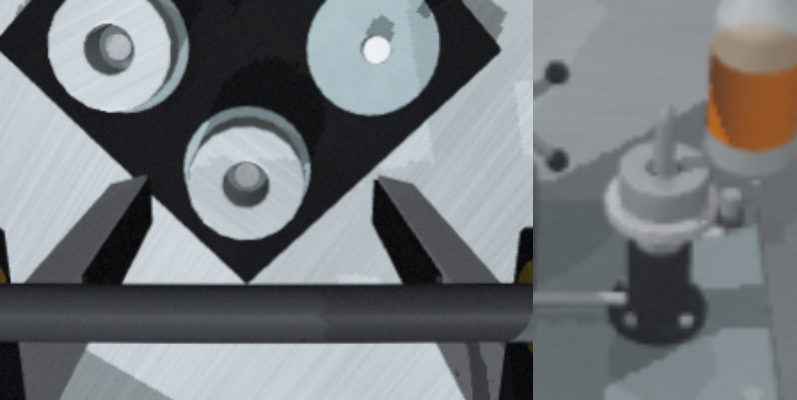

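First weight is seated on the plate (right). Second weight disc is at full-image (269, 233). The arm was still settling, so move closer and re-measure numerically.

Call:
move_arm --steps '[-0.005,-0.006,0.015,0,0,0,0,0,0.01,0,0,0,0,0,0,0,0,0,0,0,0,0,0,0,0,0,0,0,0,0]'

```text
time: 13.02
position: [0.559, -0.4175, 0.0436]
orientation: [0.0, 0.47, 0.883, -0.0]
contact_force: [-0.2, 0.4, 0.6]
gripper_width: 0.0794
gripper_force: 0.0
```

Run:
```python
from h import *
def circ(c):
    g=cv2.medianBlur(cv2.cvtColor(c["img"],cv2.COLOR_RGB2GRAY)[180:300,200:350],3)
    h=cv2.HoughCircles(g,cv2.HOUGH_GRADIENT_ALT,1,10,param1=150,param2=.6,minRadius=8,maxRadius=60)
    return None if h is None else (h[0]+[200,180,0]).round(1)[:6]
print(todo([.5599,-.4195,.0135]),arm.state()["position"])
c=shot("wrist","w6.png"); print(proj(c,[[.5599,-.4195,.034]]),circ(c))
w=load("w2"); print("ref bot",circ(w),proj(w,[[.5755,-.3425,.034]]))
print("w5",circ(load("w5")))
```

```text
[-0.0021 -0.0003  0.0301] [ 0.55895057 -0.41753301  0.043622  ]
[[276.86164363 236.39483037]] [[277.  232.   38.6]]
ref bot [[278.  227.   38.2]
 [278.  227.   15.3]] [[276.99718347 230.91912815]]
w5 [[269.  224.   34.5]]
```

Call:
move_arm --steps '[-0.0027,0,0.015,0,0,0,0,0,0.01,0,0,0,0,0,0.0045,0,0,0,0,0,0,0,0,0,0,0,0,0,0,0]'

```text
time: 13.7
position: [0.5602, -0.4197, 0.0135]
orientation: [0.0, 0.47, 0.883, 0.0]
contact_force: [-0.3, 0.6, -0.5]
gripper_width: 0.0797
gripper_force: 0.0
```

Call:
move_arm --steps '[0,0,0,0,0,0,0,0,0,0,0,0,0,0,0,0,0,0,0,0,0,0,0,0,0,0,0,0,0,0]' --hand 1 --force 40

```text
time: 14.32
position: [0.5602, -0.4197, 0.0137]
orientation: [0.0, 0.47, 0.883, 0.0]
contact_force: [-0.2, 0.4, 0.3]
gripper_width: 0.0502
gripper_force: 39.9
```

Run:
```python
from h import *
s=arm.state();print(s["position"],s["gripper_width"],s["contact_force"],todo([.5947,.1199,.23]))
```

```text
[ 0.56017659 -0.41969067  0.01369177] 0.05015930718301762 [-0.18232394  0.35772183  0.31289989] [ 0.4281  0.3302 -0.2163]
```

Call:
move_arm --steps '[0,0,-0.02,0,0,0,0,0,-0.04,0,0,0,0,0,-0.03,0,0,0,0,0,0,0,0,0,0,0,0,0,0,0]'

```text
time: 14.95
position: [0.5596, -0.4191, 0.1023]
orientation: [-0.001, 0.47, 0.883, 0.0]
contact_force: [-0.1, 0.4, -3.8]
gripper_width: 0.0502
gripper_force: 39.9
```

Run:
```python
from h import *
s=arm.state();print(s["position"],s["gripper_width"],s["contact_force"])
def circ(c):
    g=cv2.medianBlur(cv2.cvtColor(c["img"],cv2.COLOR_RGB2GRAY)[180:300,200:350],3)
    h=cv2.HoughCircles(g,cv2.HOUGH_GRADIENT_ALT,1,10,param1=150,param2=.5,minRadius=8,maxRadius=60)
    return None if h is None else (h[0]+[200,180,0]).round(1)[:6]
c=shot("wrist","w7.png");print(circ(c),circ(load("w3")),circ(load("w4")))
a=load("w3")["img"];b=load("w4")["img"]
cr=lambda i:cv2.resize(i[170:290,197:357,::-1],(400,300),interpolation=cv2.INTER_CUBIC)
cv2.imwrite("pics/m7.png",np.hstack([cr(c["img"]),cr(b)]))
```

```text
[ 0.55955485 -0.41910187  0.10234238] 0.05019916306149577 [-0.08505941  0.41964708 -3.79850871]
[[278.  254.   45.7]
 [278.  254.   17. ]
 [330.  240.   11.8]] [[276.  254.   46.7]
 [276.  254.   17.4]
 [250.  264.   19.4]
 [299.  194.   13. ]
 [331.  243.   13.5]] [[277.  252.   45.6]
 [278.  225.   42.5]
 [277.  252.   16.4]
 [278.  198.   18.6]]
```

View pics/m7.png

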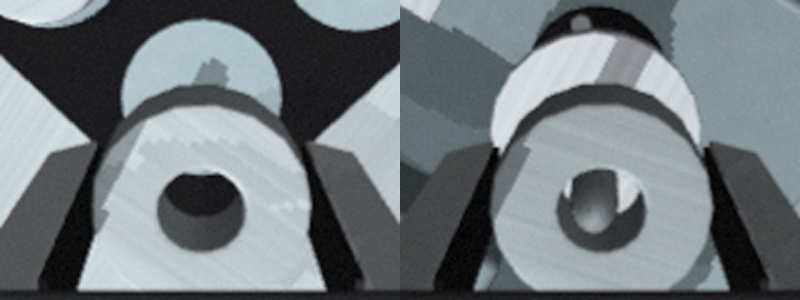

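Ring sits at (278,254), as in the first grasp. Carry it over the spindle.

Call:
move_arm --steps '[0,0,-0.05,0,0,0,0.02,0.015,-0.05,0,0,0,0.047,0.036,-0.028,0,0,0,0.047,0.036,0,0,0,0,0.047,0.036,0,0,0,0,0.047,0.036,0,0,0,0,0.047,0.036,0,0,0,0,0.047,0.036,0,0,0,0,0.047,0.036,0,0,0,0,0.047,0.036,0,0,0,0,0.0317,0.027,0,0,0,0,0,0,0,0,0,0]'

```text
time: 16.5
position: [0.5936, 0.1199, 0.2276]
orientation: [-0.002, 0.467, 0.884, -0.001]
contact_force: [-0.6, 0.3, -2.3]
gripper_width: 0.0505
gripper_force: 39.9
```

Call:
move_arm --steps '[0,0,0,0,0,0,0,0,0,0,0,0,0,0,0,0,0,0]'

```text
time: 16.88
position: [0.5947, 0.1155, 0.2303]
orientation: [-0.0, 0.471, 0.882, -0.0]
contact_force: [-0.6, 0.2, -2.1]
gripper_width: 0.0503
gripper_force: 39.9
```

Run:
```python
from h import *
s=arm.state();print(s["position"],todo([.5947,.1199,.23]))
```

```text
[0.59465232 0.1154771  0.23026822] [0.0036 0.0025 0.0003]
```

Call:
move_arm --steps '[0.0036,0.0025,0.0,0,0,0,0,0,0.02,0,0,0,0,0,0.013,0,0,0,0,0,0,0,0,0,0,0,0,0,0,0]'

```text
time: 17.5
position: [0.5949, 0.1212, 0.1979]
orientation: [0.0, 0.47, 0.883, 0.0]
contact_force: [0.5, -0.3, -2.8]
gripper_width: 0.0503
gripper_force: 39.9
```

Call:
move_arm --steps '[0,0,0.012,0,0,0,0,0,0.012,0,0,0,0,0,0.006,0,0,0,0,0,0,0,0,0,0,0,0,0,0,0]'

```text
time: 18.12
position: [0.5949, 0.1212, 0.1677]
orientation: [0.0, 0.47, 0.883, 0.0]
contact_force: [0.1, -0.6, -3.0]
gripper_width: 0.0507
gripper_force: 39.9
```

Run:
```python
from h import *
s=arm.state();print(s["position"],s["contact_force"],todo([.5947,.1199,.149]))
c=shot("wrist","w8.png")
g=cv2.cvtColor(c["img"],cv2.COLOR_RGB2GRAY)[230:282:4,250:306:3]
print(g)
```

```text
[0.5948887  0.12115966 0.16771223] [ 0.09112012 -0.5676672  -3.03852789] [-0.0009 -0.0009  0.0187]
[[174 169 169 174 172 170 172 179 174 170 170 173 167 178 171 168 170 168
  167]
 [170 176 172 171 171 174 173 175 174 177 171 167 172 170 171 173 173 169
  168]
 [175 174 173 177 174 171 176 156  94  79  77 174 194 171 170 172 170 175
  171]
 [173 176 175 176 173 147  52  49  58  62  66  72 140 187 191 170 170 169
  174]
 [177 175 172 175 125 171  54  64  69  77  77  76 156 176 158 184 172 172
  170]
 [172 179 175 152  64 147  58  75  89  99  89  81 145 171  46 170 175 177
  172]
 [179 173 171 139  64  69  99 105 128 141 118  88 123  49  48 134 171 171
  177]
 [175 174 180 157  68  70  66 140 164 163 134  57  53  50  49 146 171 172
  170]
 [175 176 173 169  93  69  67  63  65  74  56  54  54  49  83 169 170 171
  171]
 [177 175 174 173 169 112  69  63  61  61  55  54  55 101 167 173 175 174
  170]
 [178 170 178 180 171 174 166 144  99  96  93 135 166 174 173 177 172 173
  177]
 [183 184 176 171 177 178 171 172 172 175 177 173 177 173 177 175 173 174
  171]
 [188 186 186 182 177 173 177 179 173 175 173 178 177 174 176 177 176 175
  171]]
```

Call:
move_arm --steps '[-0.0009,-0.0009,0.01,0,0,0,0,0,0.006,0,0,0,0,0,0.0015,0,0,0,0,0,0,0,0,0,0,0,0,0,0,0]'

```text
time: 18.8
position: [0.5947, 0.1199, 0.1502]
orientation: [0.0, 0.47, 0.883, 0.0]
contact_force: [-0.1, -0.2, -2.6]
gripper_width: 0.0499
gripper_force: 39.9
```

Call:
move_arm --steps '[0,0,0.0015,0,0,0,0,0,0,0,0,0,0,0,0,0,0,0]'

```text
time: 19.18
position: [0.5947, 0.1199, 0.1487]
orientation: [0.0, 0.47, 0.883, 0.0]
contact_force: [1.0, 0.1, -2.2]
gripper_width: 0.05
gripper_force: 39.9
```

Call:
move_arm --steps '[0,0,0,0,0,0,0,0,0,0,0,0,0,0,0,0,0,0,0,0,-0.015,0,0,0,0,0,-0.04,0,0,0,0,0,-0.055,0,0,0,0,0,-0.02,0,0,0,0,0,0,0,0,0,0,0,0,0,0,0]' --hand -0.4

```text
time: 20.3
position: [0.5941, 0.1198, 0.2773]
orientation: [-0.001, 0.47, 0.883, -0.0]
contact_force: [0.2, -0.5, -0.6]
gripper_width: 0.0657
gripper_force: 0.0
```

Run:
```python
from h import *
s=arm.state();print(s["position"],s["gripper_width"])
w=load("w4")
A,B,C=[onz(w,u,.034) for u in((218,90),(393,190),(152,235))]
print(A,B,C,np.linalg.norm(A-B),"yaw from +x edge",np.degrees(np.arctan2(*(B-A)[1::-1])),"from side",np.degrees(np.arctan2(*(A-C)[1::-1]))-90)
b=load("side0")
print("dial ray",b["p"],ray(b,(338.5,216.5)))
a=load("scene0")
# dock: torch axis points, tail & neck
c=shot("wrist","w9.png");d=shot("side","d9.png");a=shot("scene","s9.png")
cr=lambda i,x,y,w,W=400:cv2.resize(i["img"][y:y+w*3//4,x:x+w,::-1],(W,W*3//4),interpolation=cv2.INTER_CUBIC)
m=np.vstack([np.hstack([cr(d,240,150,130),cr(d,180,140,72)]),np.hstack([cr(a,270,160,80),cr(a,365,170,72)])])
cv2.imwrite("pics/m9.png",m)
```

```text
[0.59407127 0.11983556 0.2773302 ] 0.06569466628749811
[0.48546439 0.1790117  0.034     ] [0.6956007  0.19764218 0.034     ] [0.50374337 0.00652878 0.034     ] 0.21096057566731327 yaw from +x edge 5.066540700942009 from side 6.049374947858922
dial ray [ 0.05967818 -0.68442629  0.70458458] [ 0.57826588  0.60601701 -0.56219924]
```

View pics/m9.png

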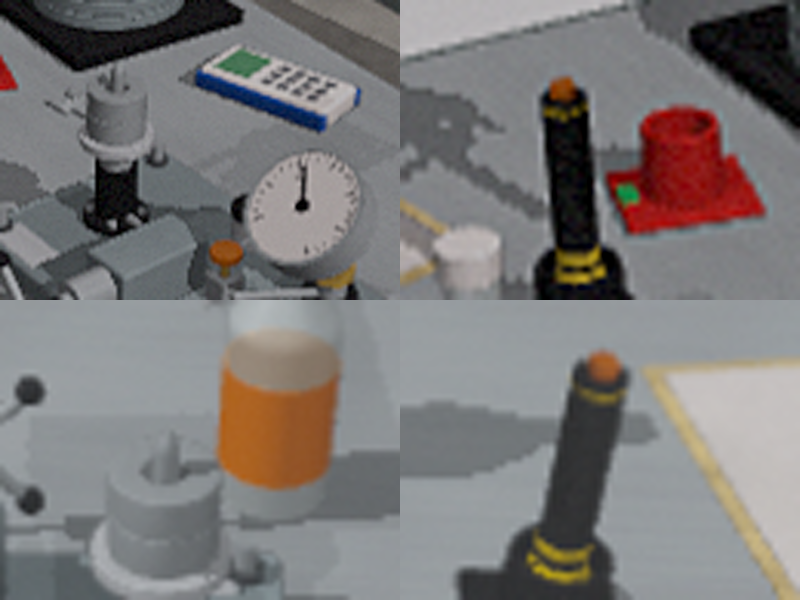

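Both steel weights lie stacked flat on the plate. The torch in the black dock has its tail at side (209,155) and scene (401.5,181).

Run:
```python
from h import *
a=load("s9");b=load("d9")
def tri(ua,ub):
    A=np.zeros((3,3));v=np.zeros(3)
    for c,u in((a,ua),(b,ub)):
        d=ray(c,u);d/=np.linalg.norm(d);M=np.eye(3)-np.outer(d,d);A+=M;v+=M@c["p"]
    return np.linalg.solve(A,v)
t=tri((401.5,181.2),(209.3,155.3));n=tri((394.2,216.4),(212.6,187.7));print(t,n)
g=n+(t-n)*(.11-n[2])/(t[2]-n[2]);print(g,todo([g[0],g[1],.26]))
```

```text
[0.5092332  0.35203962 0.15841102] [0.51039772 0.35267767 0.04932441]
[0.50975    0.35232277 0.11      ] [0.2398 0.0603 0.0166]
```

Call:
move_arm --steps '[0.048,0.012,0,0,0,0,0.048,0.012,0,0,0,0,0.048,0.012,0,0,0,0,0.048,0.012,0,0,0,0,0.048,0.012,0,0,0,0,0,0,0,0,0,0,0,0,0,0,0,0,0,0,0,0,0,0]' --hand -0.7

```text
time: 21.45
position: [0.5106, 0.3511, 0.2781]
orientation: [-0.0, 0.47, 0.882, -0.0]
contact_force: [-0.0, -0.2, 0.5]
gripper_width: 0.0799
gripper_force: 0.0
```

Run:
```python
from h import *
print(todo([.5098,.3523,.094]),arm.state()["position"])
c=shot("wrist","w10.png")
h=cv2.cvtColor(c["img"],cv2.COLOR_RGB2HSV)
m=(h[...,0]<14)&(h[...,1]>150)&(h[...,2]>120)
ys,xs=np.nonzero(m[100:330,200:360]);print(len(xs),np.median(xs)+200,np.median(ys)+100, proj(c,[[.5092,.3520,.162]]))
```

```text
[1.500e-03 1.000e-04 1.841e-01] [0.51062507 0.35113478 0.27807831]
64 356.0 158.0 [[276.76707172 198.3200455 ]]
```

Run:
```python
from h import *
c=load("w10")
im=c["img"].astype(int)[170:226,250:306]
m=(im[...,0]-im[...,2]>50);ys,xs=np.nonzero(m);print(len(xs),xs.mean()+250,ys.mean()+170,xs.min()+250,xs.max()+250,ys.min()+170,ys.max()+170)
```

```text
307 277.00651465798046 187.45602605863192 267 287 170 206
```

Call:
move_arm --steps '[0.001,0,0.04,0,0,0,0,0,0.05,0,0,0,0,0,0.045,0,0,0,0,0,0.03,0,0,0,0,0,0.019,0,0,0,0,0,0,0,0,0]'

```text
time: 22.25
position: [0.5091, 0.3522, 0.093]
orientation: [-0.001, 0.47, 0.883, -0.001]
contact_force: [0.7, -0.0, 0.0]
gripper_width: 0.0801
gripper_force: 0.0
```

Call:
move_arm --steps '[0,0,0,0,0,0,0,0,0,0,0,0,0,0,0,0,0,0,0,0,0,0,0,0,0,0,0,0,0,0,0,0,0,0,0,0,0,0,0,0,0,0]' --hand 1 --force 30

```text
time: 23.12
position: [0.5095, 0.3533, 0.0943]
orientation: [-0.0, 0.47, 0.883, -0.0]
contact_force: [-0.3, -0.4, 0.3]
gripper_width: 0.0239
gripper_force: 30.0
```

Call:
move_arm --steps '[0,0,-0.02,0,0,0,0,0,-0.03,0,0,0,0,0,-0.05,0,0,0,0,0,-0.055,0,0,0,0,0,-0.055,0,0,0,0,0,-0.03,0,0,0,0,0,0,0,0,0,0,0,0,0,0,0,0,0,0,0,0,0]'

```text
time: 24.25
position: [0.509, 0.3529, 0.3313]
orientation: [-0.001, 0.47, 0.883, -0.002]
contact_force: [0.2, -0.3, -1.4]
gripper_width: 0.0237
gripper_force: 30.0
```

Run:
```python
from h import *
s=arm.state();print(s["position"],s["gripper_width"],s["gripper_force"],s["contact_force"])
psi=np.radians(5.5);n=np.array([-np.sin(np.radians(40))*np.cos(psi),-np.sin(np.radians(40))*np.sin(psi),np.cos(np.radians(40))])
D=np.array([.634,-.081,.146]);L=.082  # TCP height above lens along torch
T=D+(.15+L)*n;print("TCP target",T)
Rt=q2R(s["orientation"]);z=Rt[:,2];ax=np.cross(z,-n);ang=np.arcsin(np.linalg.norm(ax));ax/=np.linalg.norm(ax)
print("rotvec tool deg",np.degrees(ang)*(Rt.T@ax),"half-turn units",ang/np.pi*(Rt.T@ax)); print("shift tool",Rt.T@(T-s["position"]))
# torch lens in wrist image
c=shot("wrist","w11.png");p=np.array(s["position"]);print(proj(c,[p-[0,0,L],p+[0,0,.15-L]]))
```

```text
[0.50899273 0.35293669 0.33130904] 0.023680888229608604 29.998450577259064 [ 0.21764945 -0.29624941 -1.44524834]
TCP target [ 0.48555982 -0.09529316  0.32372231]
rotvec tool deg [-3.54471583e+01 -1.91138321e+01 -1.71152820e-17] half-turn units [-1.96928657e-01 -1.06187956e-01 -9.50849003e-20]
shift tool [-0.35862359 -0.26986683  0.00881337]
[[277.83466339 207.7960564 ]
 [276.43636471 292.68057475]]
```

Call:
move_arm --steps '[-0.0448,-0.0337,0,0,0,0,-0.0448,-0.0337,0,0,0,0,-0.0448,-0.0337,0,0,0,0,-0.0448,-0.0337,0,0,0,0,-0.0448,-0.0337,0,0,0,0,-0.0448,-0.0337,0,0,0,0,-0.0448,-0.0337,0,0,0,0,-0.0448,-0.0337,0,0,0,0,0,0,0,0,0,0,0,0,0,0,0,0]'

```text
time: 25.55
position: [0.486, -0.0943, 0.3335]
orientation: [-0.001, 0.47, 0.883, 0.0]
contact_force: [-0.3, -0.0, -1.5]
gripper_width: 0.0232
gripper_force: 30.0
```

Call:
move_arm --steps '[0,0,0,-0.0394,-0.0212,0,0,0,0,-0.0394,-0.0212,0,0,0,0,-0.0394,-0.0212,0,0,0,0,-0.0394,-0.0212,0,0,0,0,-0.0394,-0.0212,0,0,0,0,0,0,0,0,0,0,0,0,0,0,0,0,0,0,0]'

```text
time: 26.55
position: [0.4873, -0.0942, 0.3361]
orientation: [0.287, 0.44, 0.829, 0.191]
contact_force: [-0.3, 0.5, -0.7]
gripper_width: 0.0236
gripper_force: 30.0
```

```bash
cat > chk.py <<'E'
from h import *
s=arm.state();Rt=q2R(s["orientation"]);p=s["position"];D=np.array([.634,-.081,.146])
psi=np.radians(5.5);n=np.array([-np.sin(np.radians(40))*np.cos(psi),-np.sin(np.radians(40))*np.sin(psi),np.cos(np.radians(40))])
print(s["time"],p,s["qpos"].round(2),s["gripper_width"],s["gripper_force"])
print("z vs -n deg",np.degrees(np.arccos(-Rt[:,2]@n)),"dial in tool",Rt.T@(D-p))
c=shot("wrist","w12.png");print(proj(c,[D,p+.082*Rt[:,2]]))
d=shot("side","d12.png");a=shot("scene","s12.png")
L=p+.082*Rt[:,2];print("lens/tail/dial side",proj(d,[L,p-.068*Rt[:,2],D]),"scene",proj(a,[L,p-.068*Rt[:,2],D]))
for nm,k in(("side",d),("scene",a)):
    i=k["img"].astype(int);h=cv2.cvtColor(k["img"],cv2.COLOR_RGB2HSV)
    q=proj(k,[L])[0].astype(int);y0,x0=q[1]-45,q[0]-45
    for t,lo,hi in(("yel",20,34),("org",3,16)):
        m=(h[...,0]>=lo)&(h[...,0]<=hi)&(h[...,1]>130)&(h[...,2]>70)
        m=m[y0:y0+90,x0:x0+90];nn,_,st,ce=cv2.connectedComponentsWithStats(m.astype(np.uint8))
        print(nm,t,[(st[j,4],(ce[j]+[x0,y0]).round(1).tolist()) for j in range(1,nn) if st[j,4]>8])
E
python3 chk.py
```

```text
26.55 [ 0.48727724 -0.09419752  0.33613199] [-0.62 -0.53  1.77  0.45  1.35 -1.19] 0.023620473934276808 29.99813586473465
z vs -n deg 0.34319502543223657 dial in tool [ 0.00373144 -0.01010753  0.24028281]
[[269.65311649 178.37983058]
 [276.25645021 207.34217502]]
lens/tail/dial side [[311.26404082 180.89994624]
 [275.08178516 141.76593498]
 [338.06804545 216.26505687]] scene [[212.10622184 136.76236396]
 [212.65282892  71.51249729]
 [211.83123468 207.51619861]]
side yel [(np.int32(20), [283.4, 147.4]), (np.int32(13), [269.8, 144.2]), (np.int32(236), [309.4, 178.5])]
side org [(np.int32(21), [278.7, 144.2])]
scene yel [(np.int32(39), [212.1, 113.9]), (np.int32(231), [211.9, 127.0])]
scene org []
```

Call:
move_arm --steps '[0.004,-0.01,0.01,0,0,0,0,0,0,0,0,0,0,0,0,0,0,0,0,0,0,0,0,0]'

```text
time: 27.2
position: [0.4847, -0.0961, 0.3201]
orientation: [0.287, 0.441, 0.829, 0.191]
contact_force: [0.1, -0.7, -0.6]
gripper_width: 0.0232
gripper_force: 30.0
```

```bash
cat >> chk.py <<'E'
g=cv2.cvtColor(c["img"],cv2.COLOR_RGB2GRAY);u,v=proj(c,[D])[0].astype(int)
hc=cv2.HoughCircles(cv2.medianBlur(g,3)[:300],cv2.HOUGH_GRADIENT_ALT,1,10,param1=150,param2=.5,minRadius=15,maxRadius=90);print("circles",hc)
f=c["K"][0,0];print("expected dial r",f*.045/np.linalg.norm(D-c["p"]),f*.049/np.linalg.norm(D-c["p"]))
E
python3 chk.py
```

```text
27.2 [ 0.48471568 -0.09611372  0.32014705] [-0.63 -0.53  1.81  0.46  1.33 -1.21] 0.023231748963772073 29.998231530189514
z vs -n deg 0.315970881309077 dial in tool [-0.00059733  0.00173628  0.2298653 ]
[[277.92105024 182.5138923 ]
 [276.25395562 207.34340665]]
lens/tail/dial side [[310.4335915  188.31858806]
 [274.39546544 150.58010382]
 [338.06804545 216.26505687]] scene [[212.15980561 142.4152722 ]
 [212.72282179  77.85655366]
 [211.83123468 207.51619861]]
side yel [(np.int32(19), [282.5, 156.3]), (np.int32(228), [308.6, 185.9])]
side org [(np.int32(23), [278.1, 152.9]), (np.int32(49), [313.0, 230.2])]
scene yel [(np.int32(41), [212.1, 119.7]), (np.int32(221), [212.0, 132.5]), (np.int32(31), [212.7, 183.6])]
scene org []
circles [[[246.        95.        65.87228 ]
  [ 86.       265.        45.122334]
  [280.       182.        33.769165]
  [188.       142.        39.44544 ]
  [269.       127.        24.095383]
  [277.       228.        20.446438]
  [348.        38.        24.463133]
  [537.       267.        20.04211 ]
  [ 23.       263.        20.014807]
  [369.        43.        26.041185]
  [277.       213.        19.097057]]]
expected dial r 32.001858276571696 34.846467901155854
```

The wrist image shows the dial as a circle at (280,182), against a prediction of (278,182.5), so the beam is centred and square. Handing in.

```bash
python3 -c "
from plant import arm
print(arm.sign_off())"
```

```text
the job is handed in; nothing more can be done
None
```

I handed the job in at about 27 s with two steel weights stacked flat on the carrier. The torch is held about 15 cm from the gauge dial, square to its centre by my measurements, but the sign-off returned no verdict.

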